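# Put the forming blocks back in their nests

### The arm

A 7-joint arm with a two-finger parallel gripper is mounted at the origin on the work surface. World frame = base frame: x ahead of the robot, y to its left, z up, the work surface at z = 0. Lengths are in m, angles in rad, forces in N, time in s.
With the tool pointing down it reaches from about 0.425 to 0.875 m from the base axis. Payload 4.7 kg.
Tool frame: the origin (TCP) lies midway between the tips of the shut fingers; the grasp point (between the pads) lies 19 mm behind it; z points along the fingers, y is the line along which they close (so a half turn about z gives the same grasp; the last joint's range is limited). The gripper opens to 87 mm and grips with 3 to 60 N. Pads are 19 mm wide; open, the fingers measure 117 mm over their backs; the gripper's body (75 mm by 190 mm) begins 51 mm behind the grasp point.
Start: joints at [1.14, 0.321, -0.07, 1.45, 0.023, 1.371, -0.057], TCP at [0.28, -0.587, 0.223] pointing down, gripper open.
Joint ranges: [-2.86, 2.86], [-0.3, 2.09], [-1.38, 1.24], [0.06, 2.45], [-1.56, 4.7], [0.09, 2.05], [-2.69, 2.69]. Speed limits (rad/s): [2.57, 2.57, 3.14, 3.14, 3.14, 3.14, 3.14].

### API

Orientations are given as a rotation vector (axis times angle).
In Python, from bench import ctrl, get_image, calibration gives the robot as it stands.
- The arm moves only by the tool apply_moves, never from a script. Its arguments are lists of equal length, an entry for each row: "dp": the shift along the tool's x, y, z in m, a list of three; "twist": the turn, a rotation vector about the tool's x, y, z in rad, a list of three; "fingers": the closure, from 0 (fully open) to 1 (shut). In form: {"dp": [[dx, dy, dz], ...], "twist": [[ax, ay, az], ...], "fingers": [fingers, ...]}. A call has 1 to 10 rows; each row shifts and turns the commanded pose from where the row before left it, along the tool's axes as they then stand; what a row does not reach is not made up. A row lasts 1/10 s, in which the tool goes at most 50 mm and 8.59 degrees, less where a joint would pass 70% of its speed; a pose out of reach is approached as far as the arm can. A call is refused whole if a number of a shift passes 0.05 or a number of a turn 0.15, either way. A call with a gripper value outside its range is refused whole. The fingers move at their own pace and stop on an object; "newtons" is the grip in N (left out, the last holds). Time passes only in rows, so rows that do not move let the fingers close. It gives the time, the measured TCP pose, the force, the opening and the grip force at its end, in the units of the state.
- ctrl.get_state(): the state, without advancing time (a new reading comes with each control period).
- get_image(name): name is "side" or "top" or "wrist"; returns the picture (480x640x3 uint8, red, green, blue); there is no depth.
- calibration(name): a dict with "fx", "fy", "cx", "cy" (pixels), "eye" and "attitude" of the camera in the world; the wrist camera has in their place "hand_eye" (4x4, takes a point from camera to tool coordinates, whose origin is the TCP and whose axes are the flange's). Camera axes: x right, y up, looking along -z (the intrinsics and any distortion apply to the point x, -y, -z); pixel columns grow to the right and rows downward; lengths in m; the calibration is good to about 2 mm. A picture is of the moment at which its call begins: read the wrist's pose just before it. calibration takes no time and is no camera call.
- ctrl.close_job(): hands the job in; it is judged then, once.
The state is a dict: "time": time; "joint_positions": joint angles; "qd": joint speeds; "joint_torque": joint torques, N m; "position": TCP position; "tool_rot": TCP orientation; "ft_force": force on the tool from outside, world axes, zero at the start; "torque": the same for the moment, N m; "grip_width": opening from 0.0 (shut) to 1.0 (fully open); "grip_force": force on a finger pad.
Only numpy, scipy, OpenCV 4.12 (cv2) and the standard library are available. Lean on these libraries where they do the work, as an engineer would, in place of code of your own. Each camera call takes 0.05 s, during which the arm holds its last target. There are 200 camera calls.

### The job

Clear up the jeweller's bench: put each of the four loose forming blocks back into the felt-lined wooden nest of its own shape - the steel cube in the square nest, the round brass die in the round one, the aluminium mould frame in the oblong one and the wooden hexagon in the hexagonal one. Each must lie flat on the felt inside the rim, right way up and let go, and the red-lidded tin and the black loupe must stay where they stand.

Things in the scene. Friction and masses are not known exactly. Their poses are not given: they have to be found in the camera images.
- cube_block: Bright steel doming block: a cube 40 x 40 x 40 mm with round dark dimples on top, about 0.5 kg. Loose, stands upright on the bench at the start. Origin: centre of the underside, z up. x and y are normal to the side faces. Belongs in the square nest.
- round_die: Brass disc-cutter die: a round block 54 mm in diameter and 28 mm high with black holes of growing size on top, about 0.5 kg. Loose, stands upright on the bench at the start. Origin: centre of the underside, z up. Belongs in the round nest.
- mould_frame: Aluminium mould frame: an open rectangular frame 76 mm long (its x) x 50 mm wide (its y) x 26 mm high, walls 10 mm thick, through opening 56 x 30 mm, about 0.14 kg. Loose, stands upright on the bench at the start. Origin: centre of the underside, z up. Belongs in the oblong nest, long side along the nest's long side (either way round).
- hex_block: Dark wooden ring-holding block: a regular hexagonal prism 46 mm across flats, 53 mm across corners, 34 mm high, black hole on top, about 0.06 kg. Loose, stands upright on the bench at the start. Origin: centre of the underside, z up. Its x axis is normal to a flat (flats every 60 degrees). Belongs in the hexagonal nest.
- square_nest: Square wooden nest with red felt; recess 56 x 56 mm, outside 72 x 72 mm. Fixed to the bench, pale wood rim 8 mm wide whose top is 9 mm above the bench; flat felt floor 3 mm above the bench (recess 6 mm deep). Origin: centre of its underside, at bench height; z up. x and y are normal to the recess walls.
- round_nest: Round wooden nest with blue felt; recess 70 mm in diameter, outside 86 mm. Fixed to the bench, pale wood rim 8 mm wide whose top is 9 mm above the bench; flat felt floor 3 mm above the bench (recess 6 mm deep). Origin: centre of its underside, at bench height; z up. 
- oblong_nest: Oblong wooden nest with white felt; recess 92 mm (its x) x 66 mm (its y), outside 108 x 82 mm. Fixed to the bench, pale wood rim 8 mm wide whose top is 9 mm above the bench; flat felt floor 3 mm above the bench (recess 6 mm deep). Origin: centre of its underside, at bench height; z up. 
- hex_nest: Hexagonal wooden nest with yellow felt; recess 62 mm across flats, outside 78 mm across flats. Fixed to the bench, pale wood rim 8 mm wide whose top is 9 mm above the bench; flat felt floor 3 mm above the bench (recess 6 mm deep). Origin: centre of its underside, at bench height; z up. Its x axis is normal to a wall (walls every 60 degrees).
- flux_tin: Bystander: white round tin with a red lid, 44 mm in diameter, 42 mm high, loose. Origin: centre of the underside.
- loupe: Bystander: black eye loupe standing on its narrow end, 36 mm in diameter at the top, 26 mm high, loose. Origin: centre of the underside.
Things that resemble listed ones, but are neither listed nor needed, are in the scene too. Of the things like the mould_frame, leave any that is green; of the rest the larger one is meant. What is shaped like the hex_block but green or pink is not meant.

How it is judged:
At the end, for the whole second after the job is handed in: Each block stands upright (within 0.06 rad) inside its matching nest: its centre within 13 mm of the nest's centre horizontally and its underside on the felt floor (less than 5.5 mm above the nest's underside), not on the rim; all four are at rest (horizontal distance between cube_block and square_nest below 0.013 m and z of cube_block in the frame of square_nest between 0 and 0.0055 m and angle between each of cube_block, round_die, mould_frame, hex_block's own z axis and vertical below 0.06 rad and linear speed of each of cube_block, round_die, mould_frame, hex_block below 0.02 m/s and angular speed of each of cube_block, round_die, mould_frame, hex_block below 0.2 rad/s and horizontal distance between round_die and round_nest below 0.013 m and z of round_die in the frame of round_nest between 0 and 0.0055 m and horizontal distance between mould_frame and oblong_nest below 0.013 m and z of mould_frame in the frame of oblong_nest between 0 and 0.0055 m and horizontal distance between hex_block and hex_nest below 0.013 m and z of hex_block in the frame of hex_nest between 0 and 0.0055 m); the robot touches nothing.
It fails at once if The red-lidded tin was pushed or moved (more than 15 mm) (distance of flux_tin from where it was at the start of the episode above 0.015 m).
It fails at once if The black loupe was pushed or moved (more than 15 mm) (distance of loupe from where it was at the start of the episode above 0.015 m).
It also fails if it takes over 122 s, if anything falls off the work surface, if the arm or the gripper's body presses on something with over 40 N, if the wrist force passes 120 N, or if a joint passes its speed limit or range.

## Working session

There is one attempt and no reset: what is moved stays moved. The work goes in short steps, Python scripts to look and compute and a tool call to move; the robot and the scene stay as the last step left them, time stands still between calls to the robot, and variables do not carry over. Pictures are saved under pics/ and viewed, at most 14 in all, crops included, and the job is handed in when it is done.

Besides the shell and the picture viewer there is one more tool, called in YAML: its name, and indented under it one key for each argument. apply_moves: Moves the arm, as the interface text tells. Its arguments: {"type":"object","properties":{"dp":{"type":"array"},"twist":{"type":"array"},"fingers":{"type":"array"},"newtons":{"type":"number"}},"required":["dp","twist","fingers"]}

```bash
mkdir -p pics; ls; python3 - <<'E'
from bench import ctrl,get_image,calibration
import cv2
print(ctrl.get_state())
for n in("top","side"):
    print(n,calibration(n)); cv2.imwrite(f"pics/{n}0.png",get_image(n)[:,:,::-1])
print(calibration("wrist"))
E
```

```text
pics
{'time': 0.0, 'joint_positions': array([ 1.14009155,  0.32181887, -0.07007267,  1.45170029,  0.02259204,
        1.37080213, -0.05690529]), 'qd': array([ 1.09196582e-03,  1.23805640e-03,  1.58503294e-03, -1.82571382e-03,
        1.07838250e-03,  4.12280790e-04, -7.87255486e-05]), 'joint_torque': array([-9.09007031e-05, -4.91289282e+01, -4.04202528e-01, -3.12525308e+01,
       -6.39335182e-02,  4.35924833e-02,  1.60478262e-04]), 'position': array([ 0.27938855, -0.58626211,  0.22145141]), 'tool_rot': array([-3.06238734e+00, -6.92559003e-01,  8.18964086e-04]), 'ft_force': array([ 1.07118838, -0.24529982, -0.18877854]), 'torque': array([-0.0144561 , -0.04035017,  0.02924907]), 'grip_force': 0.0, 'grip_width': 0.9982281774910664}
top {'fx': 555.2508961182672, 'fy': 555.2508961182672, 'cx': 313.0490543409126, 'cy': 233.3639657405185, 'eye': array([0.37305535, 0.06411984, 1.39081896]), 'attitude': array([ 0.03119251, -0.0619034 , -1.55443268])}
side {'fx': 502.509648679374, 'fy': 502.509648679374, 'cx': 326.0414053682265, 'cy': 228.08385495527776, 'eye': array([ 0.38454684, -0.84871232,  0.72888926]), 'attitude': array([ 0.9123396 , -0.04367679, -0.11760994])}
{'fx': 382.79045260655386, 'fy': 382.79045260655386, 'cx': 325.2953146604528, 'cy': 237.07496189240277, 'hand_eye': array([[-8.75334267e-04,  9.68815517e-01,  2.47781615e-01,
         6.63829479e-02],
       [ 9.99999356e-01,  6.68905403e-04,  9.17290695e-04,
        -9.77894742e-04],
       [ 7.22942998e-04,  2.47782258e-01, -9.68815478e-01,
        -1.60966221e-01],
       [ 0.00000000e+00,  0.00000000e+00,  0.00000000e+00,
         1.00000000e+00]])}
```

View pics/top0.png

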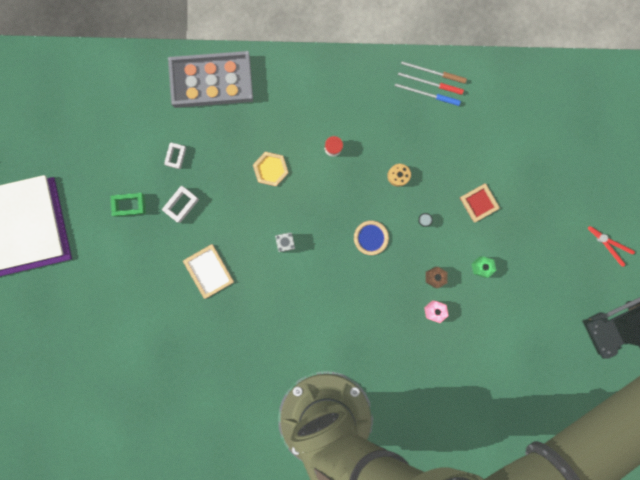

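View pics/side0.png

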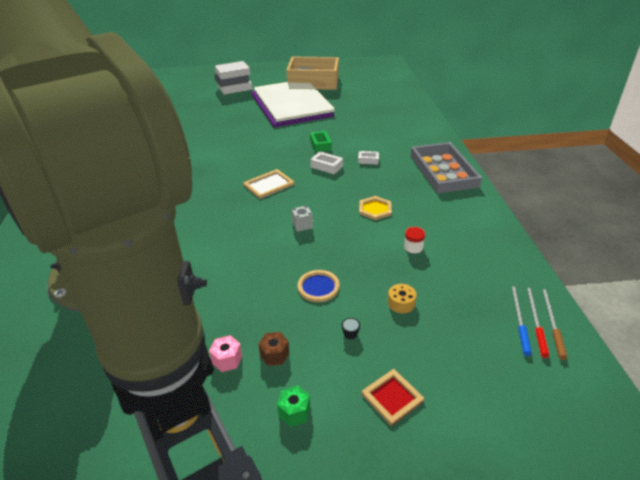

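The top view shows these, as (column, row) pixels:
- **Nests:** yellow hex (271,169), blue round (371,238), red square (480,203) and white oblong (209,271).
- **Blocks:** cube (285,242) and brass die (400,175).
- **Frame candidates:** green (127,205), larger pale (180,204) and smaller pale (175,156). The larger pale one fits, since green is excluded and the larger of the rest is meant.
- **Hex candidates:** brown (437,277), green (485,267) and pink (437,312). Brown fits, since green and pink are excluded.
- **Bystanders:** tin (334,146) and loupe (426,220).

Next I'll measure them and make the confirming crop.

```bash
cat > h.py <<'E'
import numpy as np, cv2
from scipy.spatial.transform import Rotation as R
from bench import ctrl,get_image,calibration
def ray(name,px,state=None):
    c=calibration(name); px=np.atleast_2d(px).astype(float)
    d=np.c_[(px[:,0]-c['cx'])/c['fx'],-(px[:,1]-c['cy'])/c['fy'],-np.ones(len(px))]
    if name=="wrist":
        Rt=R.from_rotvec(state['tool_rot']).as_matrix(); H=c['hand_eye']
        return state['position']+Rt@H[:3,3], d@(Rt@H[:3,:3]).T
    return c['eye'], d@R.from_rotvec(c['attitude']).as_matrix().T
def onplane(name,px,z,state=None):
    e,d=ray(name,px,state); return e+d*((z-e[2])/d[:,2])[:,None]
def tri(pxa,pxb,a="top",b="side"):
    ea,da=ray(a,pxa); eb,db=ray(b,pxb); da,db=da[0],db[0]
    s=np.linalg.lstsq(np.c_[da,-db],eb-ea,rcond=None)[0]
    p,q=ea+s[0]*da,eb+s[1]*db; return (p+q)/2,np.linalg.norm(p-q)
def blob(mask,near,r=60):
    n,l,st,ce=cv2.connectedComponentsWithStats(mask.astype(np.uint8))
    k=min((i for i in range(1,n) if st[i,4]>15),key=lambda i:np.hypot(*(ce[i]-near)))
    cs=cv2.findContours((l==k).astype(np.uint8),cv2.RETR_EXTERNAL,cv2.CHAIN_APPROX_NONE)[0]
    return max(cs,key=cv2.contourArea)[:,0,:],ce[k],st[k,4]
def rect(P):  # world xy points -> centre, sizes mm, long-side angle deg
    (c,(w,h),a)=cv2.minAreaRect((P[:,:2]*1000).astype(np.float32))
    if w<h: w,h,a=h,w,a+90
    return np.round(c,1),np.round([w,h],1),round(a%180,1)
E
cat > m.py <<'E'
from h import *
im=get_image("top"); hsv=cv2.cvtColor(im,cv2.COLOR_RGB2HSV); H,S,V=[hsv[...,i].astype(int) for i in range(3)]
bg=(H>60)&(H<90)&(S>90)   # green bench
fg=~bg&(V>40)
items=dict(cube=((285,242),fg,.02),die=((400,175),fg,.014),frame=((180,204),fg,.013),sframe=((175,156),fg,.013),
 hexb=((437,277),fg,.017),square=((480,203),fg,.009),round=((371,238),fg,.009),oblong=((209,271),fg,.009),hexn=((271,169),fg,.009),
 tin=((334,146),fg,.02),loupe=((426,220),fg,.013))
for k,(p,m,z) in items.items():
    c,ce,a=blob(m,np.array(p)); P=onplane("top",c,z)
    print(k,np.round(ce,1),a,*rect(P),'r',round(np.hypot(*rect(P)[0])))
a=cv2.resize(im[130:230,100:235],None,fx=4,fy=4,interpolation=2)
b=cv2.resize(im[245:325,400:515],None,fx=4,fy=4,interpolation=2)
o=np.zeros((720,540,3),np.uint8); o=np.zeros((400,1000,3),np.uint8)
o[:400,:540]=a; o[:320,540:1000]=b; cv2.imwrite("pics/crop.png",cv2.resize(o,(800,320))[:,:,::-1])
s=get_image("side"); cv2.imwrite("pics/s.png",s[:,:,::-1])
print(onplane("top",[[325,415]],0.1))
for n,a,b in(("sq",(480,203),(393,397)),("rd",(371,238),(319,286)),("hexn",(271,169),(376,208)),("obl",(209,271),(269,184))): print(n,tri(a,b))
E
python3 m.py
```

```text
cube [322.3 238.7] 300382 [448.7   5.9] [1622.5 1199.9] 91.4 r 449
die [322.3 238.7] 300382 [449.    5.6] [1629.6 1205.2] 91.4 r 449
frame [127.6 204.1] 153 [520.3 498.3] [42.5 22.4] 95.8 r 720
sframe [127.6 204.1] 153 [520.3 498.3] [42.5 22.4] 95.8 r 720
hexb [485.2 266.6] 21 [ 379.5 -392.1] [10.7 10.5] 135.1 r 546
square [485.2 266.6] 21 [ 379.5 -394.8] [10.8 10.5] 135.1 r 548
round [322.3 238.7] 300382 [449.3   5.4] [1635.5 1209.5] 91.4 r 449
oblong [127.6 204.1] 153 [520.7 499.5] [42.7 22.4] 95.8 r 722
hexn [322.3 238.7] 300382 [449.3   5.4] [1635.5 1209.5] 91.4 r 449
tin [322.3 238.7] 300382 [448.7   5.9] [1622.5 1199.9] 91.4 r 449
loupe [485.2 266.6] 21 [ 379.5 -393.5] [10.7 10.5] 135.1 r 547
[[0.03458094 0.00575215 0.1       ]]
sq (array([ 0.54087876, -0.38265468,  0.00584518]), np.float64(0.0032114192412663646))
rd (array([ 0.44863982, -0.10794058,  0.00421451]), np.float64(0.004317072310464903))
hexn (array([0.61838205, 0.14552056, 0.00522942]), np.float64(0.004720088620770101))
obl (array([0.35938697, 0.29450119, 0.00431122]), np.float64(0.002976350914871393))
```

View pics/crop.png

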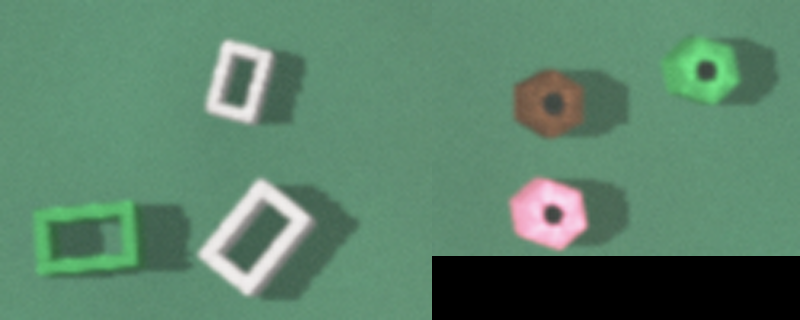

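The crop confirms both choices: the larger pale frame, source pixel (180,204), and the brown hex, (437,277). The bench mask was wrong, so I'll set it from the actual bench colour.

```bash
python3 - <<'E'
from h import *
im=get_image("top"); im=cv2.GaussianBlur(im,(3,3),0); hsv=cv2.cvtColor(im,cv2.COLOR_RGB2HSV)
for p in((300,300),(440,240),(195,190),(455,280),(600,200),(285,236),(180,190)): print(p,hsv[p[1],p[0]],end=' ')
print()
lab=hsv.astype(int); H,S,V=lab[...,0],lab[...,1],lab[...,2]
Hb=hsv[300,300].astype(int)
fg=~((abs(H-Hb[0])<10)&(S>60))
fg=cv2.morphologyEx(fg.astype(np.uint8),cv2.MORPH_OPEN,np.ones((2,2)))
for k,p,z in(("cube",(285,242),.02),("die",(400,175),.014),("frame",(180,204),.013),("hexb",(437,277),.017),("square",(480,203),.009),("round",(371,238),.009),("oblong",(209,271),.009),("hexn",(271,169),.009),("tin",(334,146),.02),("loupe",(426,220),.013),("pink",(437,312),.017),("greenhex",(485,267),.017)):
    c,ce,a=blob(fg,np.array(p)); P=onplane("top",c,z); r=rect(P); P2=P[:,:2]*1000
    ph=np.degrees(np.angle(np.sum([np.exp(6j*np.arctan2(*(q-r[0])[::-1]))*(np.hypot(*(q-r[0]))-0)**8 for q in P2]))/6)
    print(k,np.round(ce,1),a,*r,'R',round(np.hypot(*r[0])), 'corner60',round(ph,1))
E
```

```text
(300, 300) [ 73  87 147] (440, 240) [ 72  86 148] (195, 190) [ 74  78 102] (455, 280) [ 72  73 108] (600, 200) [ 72  86 140] (285, 236) [ 66   6 197] (180, 190) [ 15   4 234] 
cube [285.8 242.8] 344 [430.3 104.9] [46.5 46.4] 12.3 R 443 corner60 -4.1
die [399.9 175.7] 525 [ 602.9 -178.1] [64.6 60.3] 135.8 R 629 corner60 -19.1
frame [181. 205.] 732 [520.3 366.5] [85.  62.8] 142.1 R 636 corner60 -8.6
hexb [437.6 277.9] 439 [ 349.3 -272.4] [57.3 54.5] 90.2 R 443 corner60 0.1
square [480.4 203.6] 1043 [ 537.4 -382.5] [83.9 80.7] 120.0 R 660 corner60 21.2
round [371.9 238.3] 1092 [ 446.3 -109.8] [90.2 90.1] 90.6 R 460 corner60 -1.2
oblong [209.1 272. ] 1751 [355.6 293.3] [116.9  91.9] 31.1 R 461 corner60 1.1
hexn [271.4 169.5] 1040 [614.2 144.3] [92.7 88.5] 91.0 R 631 corner60 19.4
tin [334.3 146.5] 383 [673.1 -12.4] [53.1 52.6] 1.1 R 673 corner60 -28.5
loupe [426.3 220.5] 161 [ 492.1 -245.4] [32.7 32.6] 0.2 R 550 corner60 -2.0
pink [437.2 312.1] 523 [ 265.5 -271.3] [64.5 58.9] 90.2 R 380 corner60 9.6
greenhex [437.6 277.9] 439 [ 349.3 -272.4] [57.3 54.5] 90.2 R 443 corner60 0.1
```

```bash
cat > go.py <<'E'
import sys
from h import *
# go.py x y z [phi]: shift in present tool axes, then turn about tool z so tool y points along phi (deg, mod 180)
s=ctrl.get_state(); M=R.from_rotvec(s['tool_rot']).as_matrix(); a=list(map(float,sys.argv[1:]))
d=M.T@(np.array(a[:3])-s['position']); cur=np.degrees(np.arctan2(M[1,1],M[0,1]))
print('t',round(s['time'],2),'pos',s['position'].round(4),'phi',round(cur,1),'q7',round(s['joint_positions'][6],2),'tilt',(M.T@[0,0,-1]).round(3),'w',round(s['grip_width']*87,1),'F',round(s['grip_force'],1),s['ft_force'].round(1))
print('dp',d.round(4),'norm rows',np.linalg.norm(d)/.05)
if len(a)>3:
    t=-((a[3]-cur+90)%180-90); print('twist z',round(np.radians(t),3))
E
python3 go.py .603 -.178 .12
```

```text
t 0.25 pos [ 0.2795 -0.5866  0.2221] phi -64.5 q7 -0.06 tilt [0.    0.001 1.   ] w 87.2 F 0.0 [0.1 1.  0.4]
dp [ 0.4678 -0.2295  0.1022] norm rows 10.62016608803006
```

apply_moves:
  dp:
    - [0.042,-0.021,0.009]
    - [0.042,-0.021,0.009]
    - [0.042,-0.021,0.009]
    - [0.042,-0.021,0.009]
    - [0.042,-0.021,0.009]
    - [0.042,-0.021,0.009]
    - [0.042,-0.021,0.009]
    - [0.042,-0.021,0.009]
    - [0.042,-0.021,0.009]
    - [0.042,-0.021,0.009]
  twist:
    - [0,0,0]
    - [0,0,0]
    - [0,0,0]
    - [0,0,0]
    - [0,0,0]
    - [0,0,0]
    - [0,0,0]
    - [0,0,0]
    - [0,0,0]
    - [0,0,0]
  fingers: [0,0,0,0,0,0,0,0,0,0]

```text
time: 1.25
position: [0.5693, -0.2151, 0.1323]
tool_rot: [3.064, 0.692, 0.0]
ft_force: [1.2, -0.8, 0.0]
grip_width: 1.002
grip_force: 0.0
```

```bash
python3 go.py .603 -.178 .12
```

```text
t 1.25 pos [ 0.5693 -0.2151  0.1323] phi -64.5 q7 -0.89 tilt [-0. -0.  1.] w 87.2 F 0.0 [ 1.2 -0.8  0. ]
dp [ 0.0464 -0.019   0.0123] norm rows 1.0318051461156006
```

apply_moves:
  dp:
    - [0.023,-0.01,0.006]
    - [0.023,-0.009,0.006]
    - [0,0,0]
  twist:
    - [0,0,0]
    - [0,0,0]
    - [0,0,0]
  fingers: [0,0,0]

```text
time: 1.55
position: [0.6035, -0.1744, 0.1194]
tool_rot: [-3.059, -0.702, -0.001]
ft_force: [1.1, 0.8, -0.7]
grip_width: 1.001
grip_force: 0.0
```

```bash
cat > w.py <<'E'
import sys
from h import *
# w.py name zplane : wrist picture; centre and rect of the blob nearest to the spot under the TCP
z=float(sys.argv[2]); s=ctrl.get_state(); im=get_image("wrist"); cv2.imwrite(f"pics/{sys.argv[1]}.png",im[:,:,::-1])
b=cv2.GaussianBlur(im,(5,5),0); hsv=cv2.cvtColor(b,cv2.COLOR_RGB2HSV).astype(int)
fg=~((hsv[...,0]>63)&(hsv[...,0]<83)&(hsv[...,1]>60)); fg=cv2.morphologyEx(fg.astype(np.uint8),cv2.MORPH_OPEN,np.ones((5,5)))
n,l,st,ce=cv2.connectedComponentsWithStats(fg)
for i in range(1,n):
    if st[i,4]>1500:
        c=cv2.findContours((l==i).astype(np.uint8),0,1)[0][0][:,0,:]; P=onplane("wrist",c,z,s); print(ce[i].round(),st[i,4],*rect(P))
E
python3 w.py die 0.028; python3 go.py .603 -.178 .011
```

```text
[132.  30.] 5701 [666.8 -12.7] [61.1 37.1] 115.7
[616.  33.] 2172 [ 794.4 -273.9] [62.4 16.8] 74.2
[329. 235.] 5366 [ 606.4 -173.7] [58.1 55.3] 25.8
[318. 383.] 116362 [ 501.1 -215.5] [518.3 180.9] 116.0
t 1.6 pos [ 0.6023 -0.1772  0.1198] phi -64.3 q7 -0.98 tilt [0.    0.002 1.   ] w 86.7 F 0.0 [ 0.7  0.3 -0.3]
dp [0.0003 0.0012 0.1088] norm rows 2.1763571550161442
```

View pics/die.png

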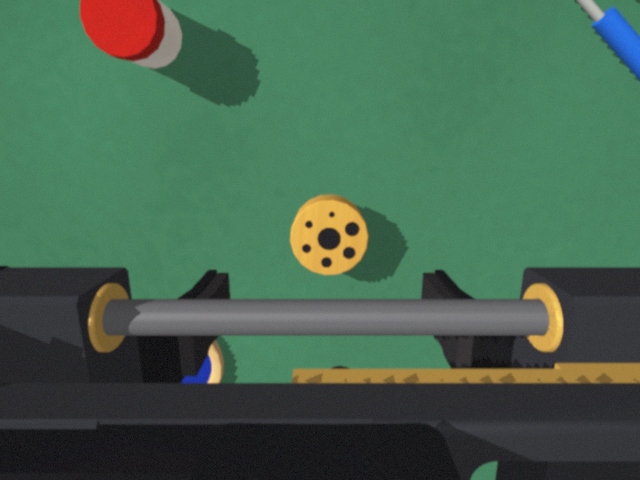

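The wrist view shows the die centred at (329,235) and 55 mm across, within 3 mm of the top view. I'll descend and grip.

apply_moves:
  dp:
    - [0.003,0,0.04]
    - [0,0,0.04]
    - [0,0,0.02]
    - [0,0,0.009]
    - [0,0,0]
    - [0,0,0]
    - [0,0,0]
    - [0,0,0]
    - [0,0,0]
  twist:
    - [0,0,0]
    - [0,0,0]
    - [0,0,0]
    - [0,0,0]
    - [0,0,0]
    - [0,0,0]
    - [0,0,0]
    - [0,0,0]
    - [0,0,0]
  fingers: [0,0,0,0,0,1,1,1,1]
  newtons: 30

```text
time: 2.5
position: [0.6051, -0.1785, 0.0125]
tool_rot: [3.063, 0.693, 0.002]
ft_force: [-0.3, -1.0, -0.3]
grip_width: 0.72
grip_force: 0.0
```

```bash
python3 go.py .4463 -.1098 .10
```

```text
t 2.5 pos [ 0.6051 -0.1785  0.0125] phi -64.5 q7 -1.01 tilt [-0.001 -0.001  1.   ] w 62.7 F 0.0 [-0.3 -1.  -0.3]
dp [-0.1137 -0.1302 -0.0877] norm rows 3.8769105911198354
```

apply_moves:
  dp:
    - [0,0,0]
    - [0,0,0]
    - [0,0,0]
    - [0,0,0]
    - [0,0,-0.03]
    - [0,0,-0.04]
    - [0,0,-0.02]
  twist:
    - [0,0,0]
    - [0,0,0]
    - [0,0,0]
    - [0,0,0]
    - [0,0,0]
    - [0,0,0]
    - [0,0,0]
  fingers: [1,1,1,1,1,1,1]

```text
time: 3.2
position: [0.6053, -0.1788, 0.1035]
tool_rot: [3.063, 0.692, 0.003]
ft_force: [1.2, -1.1, -3.9]
grip_width: 0.608
grip_force: 30.0
```

```bash
python3 go.py .4463 -.1098 .10
```

```text
t 3.2 pos [ 0.6053 -0.1788  0.1035] phi -64.5 q7 -0.99 tilt [-0.002 -0.002  1.   ] w 52.9 F 30.0 [ 1.2 -1.1 -3.9]
dp [-0.1139 -0.1307  0.003 ] norm rows 3.4678633317809395
```

Gripped at 52.9 mm with 30 N, and the 4 N load matches the die. Next, carry it to the round nest.

apply_moves:
  dp:
    - [-0.025,-0.028,0]
    - [-0.03,-0.034,0]
    - [-0.03,-0.034,0]
    - [-0.02,-0.024,0]
    - [-0.009,-0.011,0]
    - [0,0,0]
    - [0,0,0]
  twist:
    - [0,0,0]
    - [0,0,0]
    - [0,0,0]
    - [0,0,0]
    - [0,0,0]
    - [0,0,0]
    - [0,0,0]
  fingers: [1,1,1,1,1,1,1]

```text
time: 3.9
position: [0.4453, -0.1095, 0.1012]
tool_rot: [3.063, 0.693, 0.0]
ft_force: [0.4, -0.4, -4.8]
grip_width: 0.61
grip_force: 30.0
```

```bash
python3 go.py .4463 -.1098 .016; python3 w.py rn 0.009
```

```text
t 3.9 pos [ 0.4453 -0.1095  0.1012] phi -64.5 q7 -0.95 tilt [-0.    -0.001  1.   ] w 53.0 F 30.0 [ 0.4 -0.4 -4.8]
dp [0.0008 0.0006 0.0852] norm rows 1.7048275891058764
[ 24. 120.] 3518 [431.7  96. ] [46.5 31.6] 13.5
[322. 365.] 139749 [ 372.6 -137.7] [520.4 248. ] 115.4
```

View pics/rn.png

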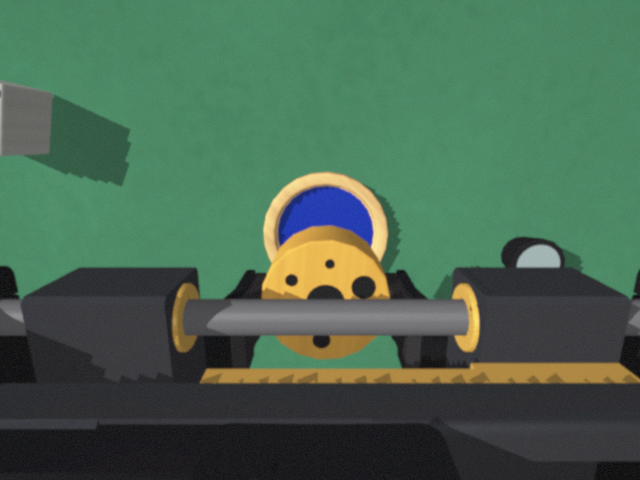

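The wrist view shows the blue nest ring spanning columns 263–388, centred under the tool, and the die is level in the fingers. The loupe at (535,258) is clear, so I'll lower and release.

apply_moves:
  dp:
    - [0,0,0.03]
    - [0,0,0.03]
    - [0,0,0.015]
    - [0,0,0.006]
    - [0,0,0.004]
    - [0,0,0]
    - [0,0,0]
  twist:
    - [0,0,0]
    - [0,0,0]
    - [0,0,0]
    - [0,0,0]
    - [0,0,0]
    - [0,0,0]
    - [0,0,0]
  fingers: [1,1,1,1,1,1,1]

```text
time: 4.65
position: [0.4463, -0.1094, 0.0174]
tool_rot: [3.063, 0.693, 0.002]
ft_force: [0.3, 0.4, -5.2]
grip_width: 0.607
grip_force: 30.0
```

```bash
python3 go.py .4463 -.1098 .016
```

```text
t 4.65 pos [ 0.4463 -0.1094  0.0174] phi -64.5 q7 -1.01 tilt [-0.001 -0.001  1.   ] w 52.8 F 30.0 [ 0.3  0.4 -5.2]
dp [-0.0001  0.0004  0.0014] norm rows 0.02873196312221879
```

apply_moves:
  dp:
    - [0,0,0.001]
    - [0,0,0.0005]
    - [0,0,0]
    - [0,0,0]
    - [0,0,0]
    - [0,0,0]
    - [0,0,0]
    - [0,0,-0.03]
    - [0,0,-0.04]
    - [0,0,-0.03]
  twist:
    - [0,0,0]
    - [0,0,0]
    - [0,0,0]
    - [0,0,0]
    - [0,0,0]
    - [0,0,0]
    - [0,0,0]
    - [0,0,0]
    - [0,0,0]
    - [0,0,0]
  fingers: [1,1,0,0,0,0,0,0,0,0]

```text
time: 5.65
position: [0.4457, -0.1091, 0.117]
tool_rot: [3.063, 0.693, 0.002]
ft_force: [0.4, -0.2, -0.1]
grip_width: 0.999
grip_force: 0.0
```

```bash
python3 go.py .4303 .1049 .12 12.3
```

```text
t 5.65 pos [ 0.4457 -0.1091  0.117 ] phi -64.5 q7 -0.95 tilt [-0.001 -0.001  1.   ] w 86.9 F 0.0 [ 0.4 -0.2 -0.1]
dp [ 0.0782 -0.1997 -0.0031] norm rows 4.290650631780371
twist z -1.34
```

apply_moves:
  dp:
    - [0.016,-0.04,0]
    - [0.016,-0.04,0]
    - [0.016,-0.04,0]
    - [0.015,-0.04,0]
    - [0.015,-0.04,0]
    - [0,0,0]
    - [0,0,0]
    - [0,0,0]
    - [0,0,0]
    - [0,0,0]
  twist:
    - [0,0,0]
    - [0,0,0]
    - [0,0,0]
    - [0,0,0]
    - [0,0,0]
    - [0,0,-0.13]
    - [0,0,-0.14]
    - [0,0,-0.14]
    - [0,0,-0.14]
    - [0,0,-0.14]
  fingers: [0,0,0,0,0,0,0,0,0,0]

```text
time: 6.65
position: [0.4295, 0.1051, 0.1151]
tool_rot: [2.644, 1.696, 0.0]
ft_force: [0.5, -0.7, 0.9]
grip_width: 0.999
grip_force: 0.0
```

apply_moves:
  dp:
    - [0,0,0]
    - [0,0,0]
    - [0,0,0]
    - [0,0,0]
    - [0,0,0]
    - [0,0,0]
  twist:
    - [0,0,-0.14]
    - [0,0,-0.14]
    - [0,0,-0.14]
    - [0,0,-0.14]
    - [0,0,-0.09]
    - [0,0,0]
  fingers: [0,0,0,0,0,0]

```text
time: 7.25
position: [0.4296, 0.1051, 0.1151]
tool_rot: [1.971, 2.446, -0.0]
ft_force: [-0.1, -0.7, 0.9]
grip_width: 1.0
grip_force: 0.0
```

```bash
python3 w.py cube 0.04; python3 go.py .4303 .1049 .013 12.3
```

```text
[339. 371.] 124675 [438.3  38.2] [485.  228.7] 12.2
[331. 241.] 4439 [430.8 110.6] [46.9 40.3] 102.1
t 7.3 pos [0.4296 0.105  0.1151] phi 12.1 q7 -0.07 tilt [ 0. -0.  1.] w 87.0 F 0.0 [-0.  -0.2  0.2]
dp [-0.0003  0.0007  0.1021] norm rows 2.0414744232407953
twist z -0.003
```

View pics/cube.png

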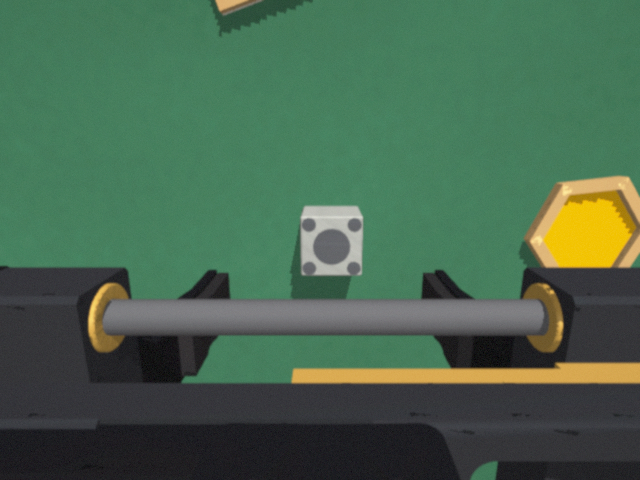

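The cube sits at (331,241), aligned with the fingers and 40 mm wide, with its dimples up. I'll grip it.

apply_moves:
  dp:
    - [0.002,0.001,0.04]
    - [0,0,0.04]
    - [0,0,0.015]
    - [0,0,0.007]
    - [0,0,0]
    - [0,0,0]
    - [0,0,0]
    - [0,0,0]
    - [0,0,0]
    - [0,0,0]
  twist:
    - [0,0,0]
    - [0,0,0]
    - [0,0,0]
    - [0,0,0]
    - [0,0,0]
    - [0,0,0]
    - [0,0,0]
    - [0,0,0]
    - [0,0,0]
    - [0,0,0]
  fingers: [0,0,0,0,1,1,1,1,1,1]

```text
time: 8.3
position: [0.4304, 0.1071, 0.0134]
tool_rot: [1.971, 2.445, 0.0]
ft_force: [-0.4, 0.3, 0.3]
grip_width: 0.541
grip_force: 0.0
```

apply_moves:
  dp:
    - [0,0,0]
    - [0,0,0]
    - [0,0,0]
    - [0,0,0]
    - [0,0,0]
    - [0,0,-0.03]
    - [0,0,-0.04]
    - [0,0,-0.02]
    - [0,0,0]
  twist:
    - [0,0,0]
    - [0,0,0]
    - [0,0,0]
    - [0,0,0]
    - [0,0,0]
    - [0,0,0]
    - [0,0,0]
    - [0,0,0]
    - [0,0,0]
  fingers: [1,1,1,1,1,1,1,1,1]

```text
time: 9.2
position: [0.4307, 0.1072, 0.1045]
tool_rot: [1.971, 2.444, 0.002]
ft_force: [0.0, -0.4, -4.7]
grip_width: 0.454
grip_force: 30.0
```

```bash
python3 go.py .538 -.3825 .11 -60
```

```text
t 9.2 pos [0.4307 0.1072 0.1045] phi 12.2 q7 -0.09 tilt [ 0.001 -0.002  1.   ] w 39.5 F 30.0 [ 0.  -0.4 -4.7]
dp [-0.5014  0.0011 -0.0049] norm rows 10.028034542846058
twist z 1.261
```

apply_moves:
  dp:
    - [-0.035,0,0]
    - [-0.048,0,0]
    - [-0.048,0,0]
    - [-0.048,0,0]
    - [-0.048,0,0]
    - [-0.048,0,0]
    - [-0.048,0,0]
    - [-0.048,0,0]
    - [-0.048,0,0]
    - [-0.048,0,0]
  twist:
    - [0,0,0]
    - [0,0,0]
    - [0,0,0]
    - [0,0,0]
    - [0,0,0]
    - [0,0,0]
    - [0,0,0]
    - [0,0,0]
    - [0,0,0]
    - [0,0,0]
  fingers: [1,1,1,1,1,1,1,1,1,1]

```text
time: 10.2
position: [0.5271, -0.3496, 0.099]
tool_rot: [-1.967, -2.441, 0.002]
ft_force: [0.4, 0.4, -3.4]
grip_width: 0.456
grip_force: 30.0
```

apply_moves:
  dp:
    - [-0.03,0,0]
    - [-0.004,0.001,0]
    - [0,0,0]
    - [0,0,0]
    - [0,0,0]
    - [0,0,0]
    - [0,0,0]
    - [0,0,0]
    - [0,0,0]
    - [0,0,0]
  twist:
    - [0,0,0]
    - [0,0,0.12]
    - [0,0,0.14]
    - [0,0,0.14]
    - [0,0,0.14]
    - [0,0,0.14]
    - [0,0,0.14]
    - [0,0,0.14]
    - [0,0,0.14]
    - [0,0,0.12]
  fingers: [1,1,1,1,1,1,1,1,1,1]

```text
time: 11.2
position: [0.5351, -0.3805, 0.0987]
tool_rot: [-3.014, -0.866, 0.008]
ft_force: [0.3, -0.4, -4.9]
grip_width: 0.458
grip_force: 30.0
```

```bash
python3 go.py .538 -.3825 .018 -60; python3 w.py sq 0.009
```

```text
t 11.2 pos [ 0.5351 -0.3805  0.0987] phi -57.9 q7 -0.45 tilt [0.004 0.007 1.   ] w 39.8 F 30.0 [ 0.3 -0.4 -4.9]
dp [0.0017 0.0038 0.0806] norm rows 1.6148490568396963
twist z 0.036
[101. 184.] 2745 [ 488.3 -235.6] [43.4 34.7] 122.0
[317. 367.] 137232 [ 463.3 -414.1] [516.8 242.5] 122.5
```

View pics/sq.png

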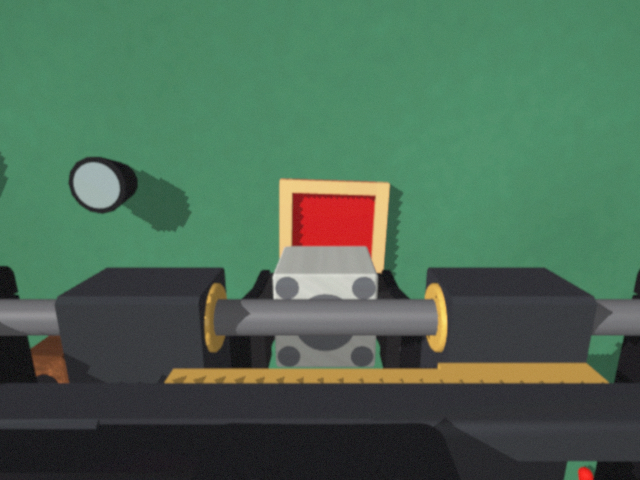

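The wrist view shows the red nest, outer corners (280,180)–(389,183), about 4 mm to the tool's +y of the cube, as computed. I'll correct position and yaw and let the arm settle.

apply_moves:
  dp:
    - [0.002,0.004,0.02]
    - [0,0,0.02]
    - [0,0,0]
    - [0,0,0]
  twist:
    - [0,0,0.036]
    - [0,0,0]
    - [0,0,0]
    - [0,0,0]
  fingers: [1,1,1,1]

```text
time: 11.65
position: [0.5398, -0.3834, 0.0607]
tool_rot: [-3.028, -0.822, 0.005]
ft_force: [0.2, 0.6, -3.4]
grip_width: 0.459
grip_force: 30.0
```

```bash
python3 go.py .538 -.3825 .017 -60
```

```text
t 11.65 pos [ 0.5398 -0.3834  0.0607] phi -59.6 q7 -0.48 tilt [0.002 0.004 1.   ] w 39.9 F 30.0 [ 0.2  0.6 -3.4]
dp [-0.001  -0.0015  0.0437] norm rows 0.8751883348455128
twist z 0.007
```

apply_moves:
  dp:
    - [-0.001,-0.001,0.02]
    - [0,0,0.015]
    - [0,0,0.005]
    - [0,0,0.003]
    - [0,0,0]
    - [0,0,0]
  twist:
    - [-0.004,0.002,0]
    - [0,0,0]
    - [0,0,0]
    - [0,0,0]
    - [0,0,0]
    - [0,0,0]
  fingers: [1,1,1,1,1,1]

```text
time: 12.25
position: [0.5406, -0.3845, 0.0208]
tool_rot: [3.028, 0.82, 0.006]
ft_force: [-0.4, -0.6, -4.0]
grip_width: 0.455
grip_force: 30.0
```

```bash
python3 go.py .538 -.3825 .017 -60
```

```text
t 12.25 pos [ 0.5406 -0.3845  0.0208] phi -59.7 q7 -0.48 tilt [-0.003 -0.005  1.   ] w 39.6 F 30.0 [-0.4 -0.6 -4. ]
dp [-0.0013 -0.0031  0.0038] norm rows 0.10112904128979855
twist z 0.005
```

apply_moves:
  dp:
    - [-0.001,-0.002,0]
    - [0,0,0.003]
    - [0,0,0.001]
    - [0,0,0]
    - [0,0,0]
    - [0,0,0]
    - [0,0,0]
    - [0,0,0]
    - [0,0,0]
    - [0,0,0]
  twist:
    - [0.002,-0.001,0]
    - [0,0,0]
    - [0,0,0]
    - [0,0,0]
    - [0,0,0]
    - [0,0,0]
    - [0,0,0]
    - [0,0,0]
    - [0,0,0]
    - [0,0,0]
  fingers: [1,1,1,1,0,0,0,0,0,0]

```text
time: 13.25
position: [0.5382, -0.383, 0.0161]
tool_rot: [3.031, 0.821, 0.002]
ft_force: [0.2, 0.6, -0.1]
grip_width: 0.918
grip_force: 0.0
```

apply_moves:
  dp:
    - [0,0,-0.03]
    - [0,0,-0.04]
    - [0,0,-0.03]
    - [0,0,0]
  twist:
    - [0,0,0]
    - [0,0,0]
    - [0,0,0]
    - [0,0,0]
  fingers: [0,0,0,0]

```text
time: 13.65
position: [0.541, -0.3848, 0.1221]
tool_rot: [3.024, 0.818, 0.013]
ft_force: [0.8, 0.7, 0.2]
grip_width: 0.995
grip_force: 0.0
```

```bash
python3 go.py .349 -.272 .12 -90
```

```text
t 13.65 pos [ 0.541  -0.3848  0.1221] phi -59.7 q7 -0.48 tilt [-0.005 -0.011  1.   ] w 86.6 F 0.0 [0.8 0.7 0.2]
dp [-0.1089 -0.1943 -0.0007] norm rows 4.454694876677793
twist z 0.529
```

apply_moves:
  dp:
    - [-0.02,-0.035,0]
    - [-0.022,-0.04,0]
    - [-0.022,-0.04,0]
    - [-0.022,-0.04,0]
    - [-0.022,-0.038,0]
    - [0,0,0]
    - [0,0,0]
    - [0,0,0]
    - [0,0,0]
    - [0,0,0]
  twist:
    - [0,0,0]
    - [0,0,0]
    - [0,0,0]
    - [0,0,0]
    - [0,0,0]
    - [0,0,0.13]
    - [0,0,0.14]
    - [0,0,0.14]
    - [0,0,0.12]
    - [0,0,0]
  fingers: [0,0,0,0,0,0,0,0,0,0]

```text
time: 14.65
position: [0.3471, -0.2705, 0.1151]
tool_rot: [3.141, -0.002, 0.002]
ft_force: [-0.1, -0.3, 0.6]
grip_width: 1.002
grip_force: 0.0
```

```bash
python3 w.py hexb 0.034; python3 go.py .349 -.272 .012 -90
```

```text
[274.  14.] 1507 [ 481.1 -240.4] [32.2 16.4] 89.9
[80. 84.] 15290 [ 443.5 -124.6] [81.9 77.8] 89.9
[323. 233.] 4809 [ 353.2 -268.6] [56.4 47.2] 178.4
[319. 383.] 117149 [ 243.5 -265.2] [497.2 173. ] 89.9
t 14.7 pos [ 0.3471 -0.2705  0.1152] phi -89.9 q7 -0.97 tilt [-0.001 -0.001  1.   ] w 87.2 F 0.0 [-0.2  0.5 -1.2]
dp [0.0018 0.0014 0.1032] norm rows 2.0639460439954886
twist z 0.001
```

View pics/hexb.png

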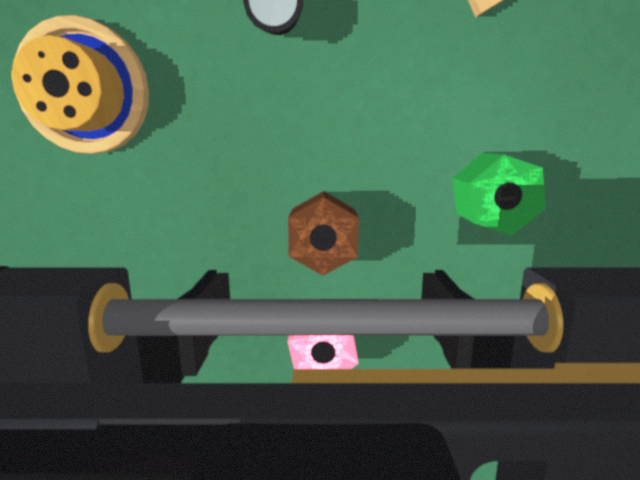

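The brown hex is at (323,233) with its flats towards the fingers and 47 mm across. The die lies flat in the blue nest. I'll grip the hex.

apply_moves:
  dp:
    - [0.003,0,0.04]
    - [0,0,0.04]
    - [0,0,0.016]
    - [0,0,0.007]
    - [0,0,0]
    - [0,0,0]
    - [0,0,0]
    - [0,0,0]
    - [0,0,0]
    - [0,0,0]
  twist:
    - [0,0,0]
    - [0,0,0]
    - [0,0,0]
    - [0,0,0]
    - [0,0,0]
    - [0,0,0]
    - [0,0,0]
    - [0,0,0]
    - [0,0,0]
    - [0,0,0]
  fingers: [0,0,0,0,1,1,1,1,1,1]
  newtons: 20

```text
time: 15.7
position: [0.3507, -0.2709, 0.0129]
tool_rot: [3.14, -0.002, 0.004]
ft_force: [1.0, 0.6, 0.6]
grip_width: 0.541
grip_force: 0.4
```

apply_moves:
  dp:
    - [0,0,0]
    - [0,0,0]
    - [0,0,0]
    - [0,0,0]
    - [0,0,-0.03]
    - [0,0,-0.04]
    - [0,0,-0.03]
    - [0,0,0]
  twist:
    - [0,0,0]
    - [0,0,0]
    - [0,0,0]
    - [0,0,0]
    - [0,0,0]
    - [0,0,0]
    - [0,0,0]
    - [0,0,0]
  fingers: [1,1,1,1,1,1,1,1]

```text
time: 16.5
position: [0.353, -0.2727, 0.1165]
tool_rot: [3.135, -0.002, 0.013]
ft_force: [0.7, -0.7, -0.5]
grip_width: 0.527
grip_force: 20.0
```

```bash
python3 go.py .615 .1445 .11 -70.6
```

```text
t 16.5 pos [ 0.353  -0.2727  0.1165] phi -90.1 q7 -0.97 tilt [-0.009 -0.006  1.   ] w 45.8 F 20.0 [ 0.7 -0.7 -0.5]
dp [ 0.2614 -0.4175  0.0061] norm rows 9.85321145519837
twist z -0.34
```

apply_moves:
  dp:
    - [0.02,-0.03,0]
    - [0.025,-0.04,0]
    - [0.025,-0.04,0]
    - [0.025,-0.04,0]
    - [0.025,-0.04,0]
    - [0.025,-0.04,0]
    - [0.025,-0.04,0]
    - [0.025,-0.04,0]
    - [0.025,-0.04,0]
    - [0.025,-0.04,0]
  twist:
    - [0,0,0]
    - [0,0,0]
    - [0,0,0]
    - [0,0,0]
    - [0,0,0]
    - [0,0,0]
    - [0,0,0]
    - [0,0,0]
    - [0,0,0]
    - [0,0,0]
  fingers: [1,1,1,1,1,1,1,1,1,1]

```text
time: 17.5
position: [0.596, 0.1204, 0.1108]
tool_rot: [3.14, -0.002, 0.0]
ft_force: [0.7, -0.7, -0.5]
grip_width: 0.526
grip_force: 20.0
```

apply_moves:
  dp:
    - [0.016,-0.027,0.005]
    - [0,0,0]
    - [0,0,0]
    - [0,0,0]
    - [0,0,0]
    - [0,0,0]
  twist:
    - [0,0,0]
    - [0,0,-0.12]
    - [0,0,-0.12]
    - [0,0,-0.1]
    - [0,0,0]
    - [0,0,0]
  fingers: [1,1,1,1,1,1]

```text
time: 18.1
position: [0.6114, 0.1457, 0.1063]
tool_rot: [3.096, 0.525, -0.0]
ft_force: [-0.1, -0.2, -1.0]
grip_width: 0.527
grip_force: 20.0
```

```bash
python3 go.py .615 .1445 .017 -70.6; python3 w.py hn 0.009
```

```text
t 18.1 pos [0.6114 0.1457 0.1063] phi -70.7 q7 -1.66 tilt [ 0.    -0.001  1.   ] w 45.9 F 20.0 [-0.1 -0.2 -1. ]
dp [0.0031 0.0022 0.0893] norm rows 1.7874601693987595
twist z -0.002
[13. 68.] 2273 [645.1 363.1] [59.9 22.4] 7.3
[313. 363.] 139550 [535.7 125.2] [530.9 258.2] 109.2
[584. 233.] 6393 [673.8 -21.1] [77.5 51.1] 83.3
```

View pics/hn.png

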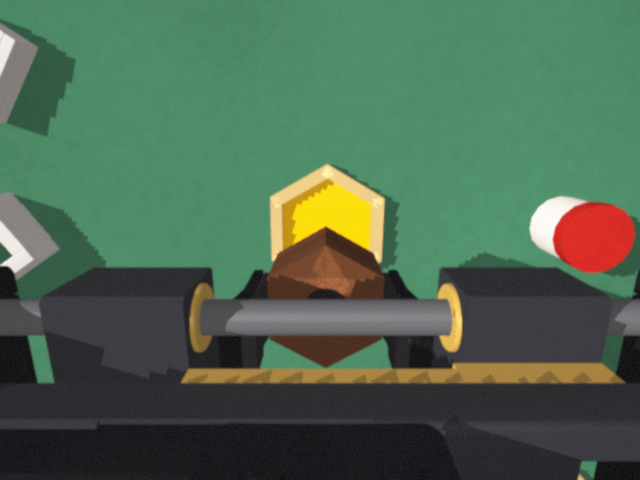

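The hex is aligned over the yellow nest (columns 270–384), and the tin at (585,235) is clear. I'll lower and release.

apply_moves:
  dp:
    - [0.003,0.002,0.03]
    - [0,0,0.03]
    - [0,0,0.015]
    - [0,0,0.007]
    - [0,0,0.005]
    - [0,0,0]
    - [0,0,0]
  twist:
    - [0,0,0]
    - [0,0,0]
    - [0,0,0]
    - [0,0,0]
    - [0,0,0]
    - [0,0,0]
    - [0,0,0]
  fingers: [1,1,1,1,1,1,1]

```text
time: 18.85
position: [0.6164, 0.1453, 0.0217]
tool_rot: [3.095, 0.529, 0.006]
ft_force: [0.4, -0.1, -0.7]
grip_width: 0.53
grip_force: 20.0
```

```bash
python3 go.py .615 .1445 .0165 -70.6
```

```text
t 18.85 pos [0.6164 0.1453 0.0217] phi -70.6 q7 -1.7 tilt [-0.003 -0.002  1.   ] w 46.1 F 20.0 [ 0.4 -0.1 -0.7]
dp [-0.0016  0.0003  0.0052] norm rows 0.10876496575959277
twist z 0.0
```

apply_moves:
  dp:
    - [0,0,0.003]
    - [0,0,0.0015]
    - [0,0,0]
    - [0,0,0]
    - [0,0,0]
    - [0,0,0]
    - [0,0,0]
    - [0,0,0]
    - [0,0,0]
    - [0,0,0]
  twist:
    - [0,0,0]
    - [0,0,0]
    - [0,0,0]
    - [0,0,0]
    - [0,0,0]
    - [0,0,0]
    - [0,0,0]
    - [0,0,0]
    - [0,0,0]
    - [0,0,0]
  fingers: [1,1,1,1,0,0,0,0,0,0]

```text
time: 19.85
position: [0.6156, 0.145, 0.016]
tool_rot: [3.095, 0.529, 0.003]
ft_force: [0.7, 0.2, 0.1]
grip_width: 0.957
grip_force: 0.0
```

apply_moves:
  dp:
    - [0,0,-0.03]
    - [0,0,-0.04]
    - [0,0,-0.03]
    - [0,0,0]
  twist:
    - [0,0,0]
    - [0,0,0]
    - [0,0,0]
    - [0,0,0]
  fingers: [0,0,0,0]

```text
time: 20.25
position: [0.6186, 0.1464, 0.1216]
tool_rot: [3.095, 0.53, 0.017]
ft_force: [0.2, -0.3, 0.6]
grip_width: 0.999
grip_force: 0.0
```

```bash
python3 go.py .520 .3665 .12 52
```

```text
t 20.25 pos [0.6186 0.1464 0.1216] phi -70.6 q7 -1.66 tilt [-0.011 -0.003  1.   ] w 86.9 F 0.0 [ 0.2 -0.3  0.6]
dp [-0.0199 -0.2404  0.0006] norm rows 4.823989097082985
twist z 1.002
```

The +1.0 rad turn would take joint 7 past its range, so I'll turn −2.14 rad instead (same grasp).

apply_moves:
  dp:
    - [-0.003,-0.04,0]
    - [-0.004,-0.048,0]
    - [-0.004,-0.048,0]
    - [-0.004,-0.048,0]
    - [-0.004,-0.048,0]
    - [-0.001,-0.008,0]
    - [0,0,0]
    - [0,0,0]
    - [0,0,0]
    - [0,0,0]
  twist:
    - [0,0,0]
    - [0,0,0]
    - [0,0,0]
    - [0,0,0]
    - [0,0,0]
    - [0,0,0]
    - [0,0,-0.14]
    - [0,0,-0.14]
    - [0,0,-0.14]
    - [0,0,-0.14]
  fingers: [0,0,0,0,0,0,0,0,0,0]

```text
time: 21.25
position: [0.5166, 0.3642, 0.1147]
tool_rot: [2.824, 1.372, 0.0]
ft_force: [0.4, 0.8, 0.1]
grip_width: 1.0
grip_force: 0.0
```

apply_moves:
  dp:
    - [0,0,0]
    - [0,0,0]
    - [0,0,0]
    - [0,0,0]
    - [0,0,0]
    - [0,0,0]
    - [0,0,0]
    - [0,0,0]
    - [0,0,0]
    - [0,0,0]
  twist:
    - [0,0,-0.14]
    - [0,0,-0.14]
    - [0,0,-0.14]
    - [0,0,-0.14]
    - [0,0,-0.14]
    - [0,0,-0.14]
    - [0,0,-0.14]
    - [0,0,-0.14]
    - [0,0,-0.14]
    - [0,0,-0.14]
  fingers: [0,0,0,0,0,0,0,0,0,0]

```text
time: 22.25
position: [0.5168, 0.3641, 0.1148]
tool_rot: [1.277, 2.868, -0.002]
ft_force: [-0.6, 0.1, -0.8]
grip_width: 1.0
grip_force: 0.0
```

apply_moves:
  dp:
    - [0,0,0]
    - [0,0,0]
    - [0,0,0]
  twist:
    - [0,0,-0.14]
    - [0,0,-0.04]
    - [0,0,0]
  fingers: [0,0,0]

```text
time: 22.55
position: [0.5168, 0.3641, 0.1147]
tool_rot: [1.023, 2.969, -0.002]
ft_force: [0.6, 0.0, -0.3]
grip_width: 0.996
grip_force: 0.0
```

```bash
python3 w.py fr 0.026; python3 go.py .520 .3665 .012 52
```

```text
[100. 112.] 22463 [365.6 304.7] [105.3  79. ] 30.8
[321. 376.] 122196 [574.9 311.8] [513.8 235.8] 52.0
t 22.6 pos [0.5167 0.3643 0.1149] phi 51.9 q7 -0.09 tilt [0.002 0.001 1.   ] w 86.9 F 0.0 [ 0.1  0.  -0.4]
dp [-0.001   0.0038  0.1029] norm rows 2.0588660480667023
twist z -0.001
```

View pics/fr.png

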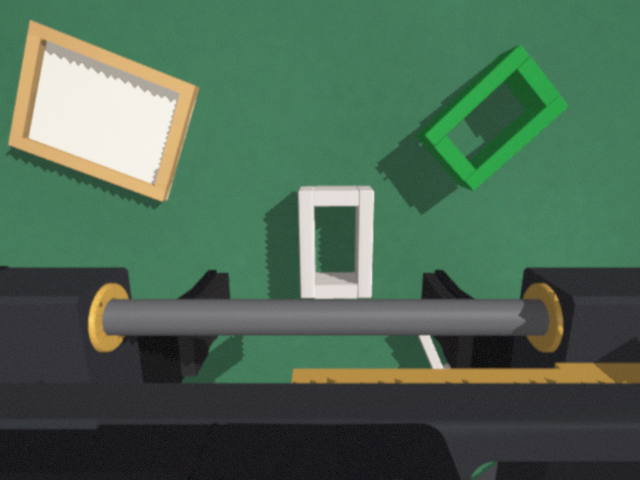

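The larger pale frame (columns 299–373, far edge at row 188) lies squarely between the fingers. The green frame at (495,118) is well clear. One quick check of the frame centre and the oblong nest.

```bash
python3 - <<'E'
from h import *
s=ctrl.get_state(); P=onplane("wrist",[(300,187.5),(373,187.5)],.026,s); x=R.from_rotvec(s['tool_rot']).as_matrix()[:,0]
print(P.round(4), np.linalg.norm(P[0]-P[1])); print((P.mean(0)-.038*x).round(4))
N=onplane("wrist",[(32,22),(198,87),(165,202),(10,146)],.009,s); print(N.round(3),rect(N))
E
python3 go.py .520 .3665 .012 52
```

```text
[[0.4762 0.3744 0.026 ]
 [0.5056 0.4119 0.026 ]] 0.04758665560845034
[0.5208 0.3697 0.0261]
[[0.292 0.305 0.009]
 [0.385 0.361 0.009]
 [0.427 0.291 0.009]
 [0.334 0.235 0.009]] (array([359.5, 298.2]), array([108.8,  81.3]), 31.1)
t 22.6 pos [0.5167 0.3643 0.1149] phi 51.9 q7 -0.09 tilt [0.002 0.001 1.   ] w 86.9 F 0.0 [ 0.1  0.  -0.4]
dp [-0.001   0.0038  0.1029] norm rows 2.0588660480667023
twist z -0.001
```

apply_moves:
  dp:
    - [0,0.005,0.04]
    - [0,0,0.04]
    - [0,0,0.016]
    - [0,0,0.007]
    - [0,0,0]
    - [0,0,0]
    - [0,0,0]
    - [0,0,0]
    - [0,0,0]
    - [0,0,0]
  twist:
    - [0,0,0]
    - [0,0,0]
    - [0,0,0]
    - [0,0,0]
    - [0,0,0]
    - [0,0,0]
    - [0,0,0]
    - [0,0,0]
    - [0,0,0]
    - [0,0,0]
  fingers: [0,0,0,0,1,1,1,1,1,1]

```text
time: 23.6
position: [0.5205, 0.3689, 0.0132]
tool_rot: [1.021, 2.968, 0.0]
ft_force: [0.6, -0.4, 1.3]
grip_width: 0.573
grip_force: 20.0
```

apply_moves:
  dp:
    - [0,0,0]
    - [0,0,0]
    - [0,0,0]
    - [0,0,0]
    - [0,0,-0.03]
    - [0,0,-0.04]
    - [0,0,-0.03]
    - [0,0,0]
  twist:
    - [0,0,0]
    - [0,0,0]
    - [0,0,0]
    - [0,0,0]
    - [0,0,0]
    - [0,0,0]
    - [0,0,0]
    - [0,0,0]
  fingers: [1,1,1,1,1,1,1,1]

```text
time: 24.4
position: [0.5212, 0.3708, 0.1166]
tool_rot: [1.02, 2.965, 0.007]
ft_force: [0.1, 0.1, -1.4]
grip_width: 0.569
grip_force: 20.0
```

```bash
python3 go.py .358 .296 .11 121
```

```text
t 24.4 pos [0.5212 0.3708 0.1166] phi 52.0 q7 -0.09 tilt [ 0.004 -0.006  1.   ] w 49.5 F 20.0 [ 0.1  0.1 -1.4]
dp [ 0.0827 -0.1594  0.0052] norm rows 3.593483744837174
twist z -1.204
```

apply_moves:
  dp:
    - [0.02,-0.038,0]
    - [0.022,-0.042,0]
    - [0.022,-0.042,0]
    - [0.019,-0.037,0]
    - [0,0,0]
    - [0,0,0]
    - [0,0,0]
    - [0,0,0]
    - [0,0,0]
    - [0,0,0]
  twist:
    - [0,0,0]
    - [0,0,0]
    - [0,0,0]
    - [0,0,0]
    - [0,0,-0.12]
    - [0,0,-0.14]
    - [0,0,-0.14]
    - [0,0,-0.14]
    - [0,0,-0.14]
    - [0,0,-0.14]
  fingers: [1,1,1,1,1,1,1,1,1,1]

```text
time: 25.4
position: [0.3557, 0.2936, 0.1111]
tool_rot: [0.255, -3.131, 0.004]
ft_force: [-0.0, -0.5, -0.7]
grip_width: 0.573
grip_force: 20.0
```

apply_moves:
  dp:
    - [0,0,0]
    - [0,0,0]
    - [0,0,0]
    - [0,0,0]
    - [0,0,0]
  twist:
    - [0,0,-0.14]
    - [0,0,-0.14]
    - [0,0,-0.1]
    - [0,0,0]
    - [0,0,0]
  fingers: [1,1,1,1,1]

```text
time: 25.9
position: [0.356, 0.294, 0.1116]
tool_rot: [-0.83, 3.03, -0.003]
ft_force: [-0.1, 0.1, -0.1]
grip_width: 0.569
grip_force: 20.0
```

```bash
python3 go.py .358 .296 .017 121; python3 w.py ob 0.009
```

```text
t 25.9 pos [0.356  0.294  0.1116] phi 120.6 q7 1.23 tilt [-0.     0.002  1.   ] w 49.5 F 20.0 [-0.1  0.1 -0.1]
dp [-0.0028  0.0009  0.0946] norm rows 1.8927940485647714
twist z -0.006
[320. 363.] 141126 [426.1 330.2] [541.9 264.2] 120.7
```

View pics/ob.png

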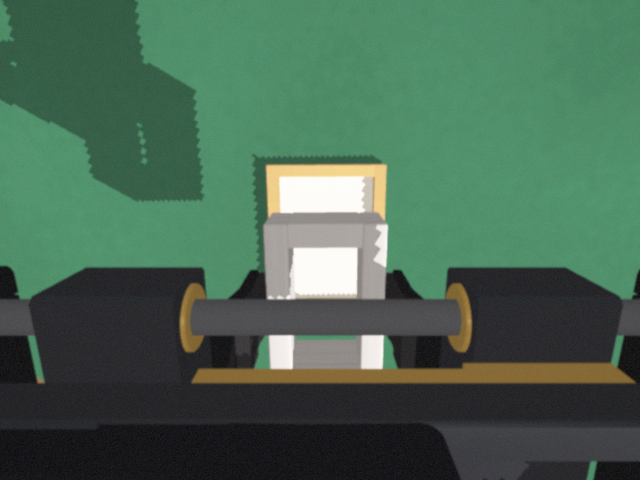

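The frame in hand (columns 265–385) lines up with the oblong nest (266–386, far edge at row 165). I'll check the offset along the tool's x.

```bash
python3 - <<'E'
from h import *
s=ctrl.get_state(); x=R.from_rotvec(s['tool_rot']).as_matrix()[:,0]
N=onplane("wrist",[(266,165),(386,165)],.009,s); F=onplane("wrist",[(265,223),(386,223)],.1116-.0132+.026,s)
print(np.linalg.norm(N[0]-N[1]),np.linalg.norm(F[0]-F[1]))
n=N.mean(0)-.054*x; f=F.mean(0)-.038*x; print(n,f,(n-f)@R.from_rotvec(s['tool_rot']).as_matrix())
E
```

```text
0.08142609681135256 0.04795843728031536
[0.357663   0.29677543 0.00899353] [0.35706015 0.29611805 0.12439545] [-0.00086759  0.00048712  0.11540107]
```

apply_moves:
  dp:
    - [-0.001,0,0.03]
    - [0,0,0.03]
    - [0,0,0.018]
    - [0,0,0.008]
    - [0,0,0.005]
    - [0,0,0]
    - [0,0,0]
  twist:
    - [0,0,0]
    - [0,0,0]
    - [0,0,0]
    - [0,0,0]
    - [0,0,0]
    - [0,0,0]
    - [0,0,0]
  fingers: [1,1,1,1,1,1,1]

```text
time: 26.65
position: [0.3582, 0.2954, 0.0222]
tool_rot: [-0.832, 3.026, -0.002]
ft_force: [-1.0, 0.5, -0.9]
grip_width: 0.572
grip_force: 20.0
```

```bash
python3 go.py .3565 .295 .0165 121
```

```text
t 26.65 pos [0.3582 0.2954 0.0222] phi 120.8 q7 1.04 tilt [0.002 0.002 1.   ] w 49.8 F 20.0 [-1.   0.5 -0.9]
dp [0.0017 0.0006 0.0057] norm rows 0.11862539720054106
twist z -0.004
```

apply_moves:
  dp:
    - [0,0,0.003]
    - [0,0,0.002]
    - [0,0,0]
    - [0,0,0]
    - [0,0,0]
    - [0,0,0]
    - [0,0,0]
    - [0,0,0]
    - [0,0,0]
    - [0,0,0]
  twist:
    - [0,0,0]
    - [0,0,0]
    - [0,0,0]
    - [0,0,0]
    - [0,0,0]
    - [0,0,0]
    - [0,0,0]
    - [0,0,0]
    - [0,0,0]
    - [0,0,0]
  fingers: [1,1,1,1,0,0,0,0,0,0]

```text
time: 27.65
position: [0.3576, 0.2949, 0.0163]
tool_rot: [-0.833, 3.027, -0.003]
ft_force: [0.1, -0.8, -0.6]
grip_width: 0.973
grip_force: 0.0
```

apply_moves:
  dp:
    - [0,0,-0.03]
    - [0,0,-0.04]
    - [0,0,-0.04]
    - [0,0,-0.04]
    - [0,0,-0.04]
    - [0,0,0]
    - [0,0,0]
  twist:
    - [0,0,0]
    - [0,0,0]
    - [0,0,0]
    - [0,0,0]
    - [0,0,0]
    - [0,0,0]
    - [0,0,0]
  fingers: [0,0,0,0,0,0,0]

```text
time: 28.35
position: [0.3579, 0.2949, 0.2068]
tool_rot: [-0.831, 3.025, -0.007]
ft_force: [-0.5, -0.6, -1.3]
grip_width: 0.998
grip_force: 0.0
```

```bash
python3 go.py .52 .40 .21 121
```

```text
t 28.35 pos [0.3579 0.2949 0.2068] phi 120.7 q7 1.5 tilt [0.003 0.006 1.   ] w 86.9 F 0.0 [-0.5 -0.6 -1.3]
dp [-0.193   0.0075 -0.0027] norm rows 3.8641003460285015
twist z -0.005
```

```bash
python3 - <<'E'
from h import *
t=get_image("top"); s=get_image("side")
o=np.hstack([cv2.resize(t[120:330,130:530],(800,420)),]); o2=np.hstack([cv2.resize(s[140:440,200:460],(400,461))])
cv2.imwrite("pics/ft.png",o[:,:,::-1]); cv2.imwrite("pics/fs.png",cv2.resize(s[140:440,200:460],(520,600))[:,:,::-1])
E
```

```text
(no output)
```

View pics/ft.png

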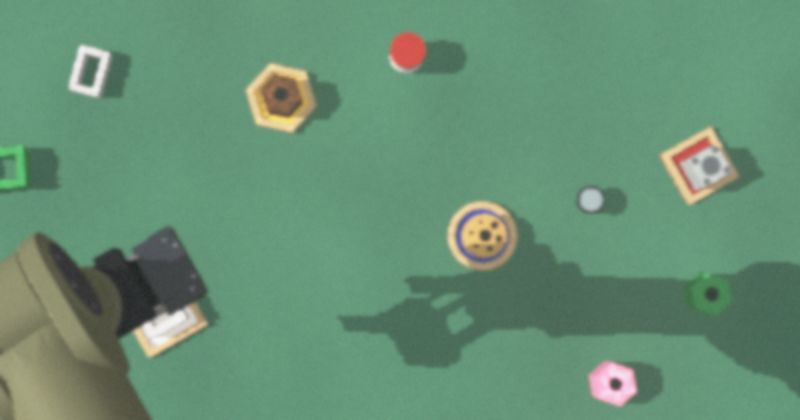

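View pics/fs.png

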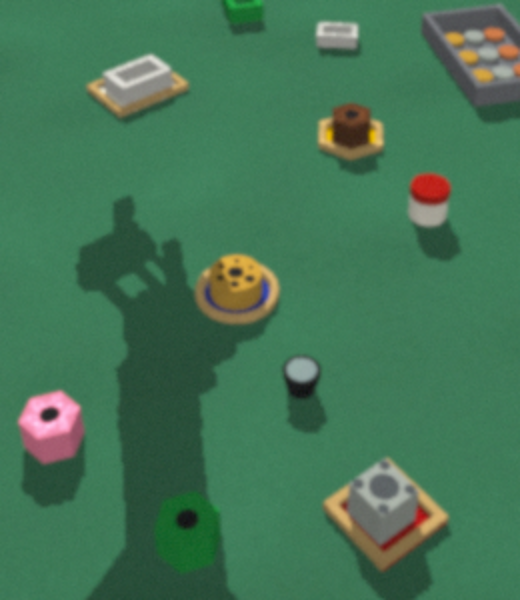

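All four blocks are in their nests, and the tin and loupe have not moved. The cube looks off-centre at (711,165) in the top crop, so I'll triangulate the top centres, checking heights as well.

```bash
python3 - <<'E'
from h import *
T=lambda u,v:(130+u/2,120+v/2); S=lambda u,v:(200+u/2,140+v/2)
for n,t,s,g in(("cube z.043",T(711,165),S(384,487),(.538,-.3825)),("die .031",T(485,236),S(236,272),(.4463,-.1098)),("hex .037",T(281,94),S(351,114),(.615,.1445)),("tin .042",T(408,50),S(430,187),0),("loupe .026",T(591,200),S(302,370),0)):
    p,e=tri(t,s); print(n,p.round(4),e.round(4),g, onplane("top",[t],float(n.split()[1].lstrip('z'))).round(4)[0])
E
```

```text
cube z.043 [ 0.537  -0.3836  0.0447] 0.0018 (0.538, -0.3825) [ 0.5363 -0.384   0.043 ]
die .031 [ 0.4472 -0.1081  0.0326] 0.0043 (0.4463, -0.1098) [ 0.4451 -0.1082  0.031 ]
hex .037 [0.6164 0.145  0.0388] 0.0027 (0.615, 0.1445) [0.6154 0.1452 0.037 ]
tin .042 [ 0.6735 -0.0102  0.0409] 0.0025 0 [ 0.672  -0.0099  0.042 ]
loupe .026 [ 0.4938 -0.2399  0.0272] 0.0035 0 [ 0.4922 -0.24    0.026 ]
```

All four block centres are within 2 mm of their nests at the right heights, the frame lies level inside its rim, and the arm is clear. I'll hand the job in.

```bash
python3 -c "
from bench import ctrl
print(ctrl.close_job())"
```

```text
the job is handed in; nothing more can be done
None
```

I put all four blocks in their matching nests and handed the job in at about 28 s; the cameras showed them lying flat and let go, with the tin and loupe where they stood, but the hand-in returned no verdict.

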